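# Find where the key-trough cover binds

### The job

The sliding cover of the key trough on the peg-rail shelf has begun to stick somewhere along its track. Take it by its pull and slide it gently towards the loose cross slat, pushing the slat along ahead of it, until you feel it clearly bind, without forcing it into the tight spot; then draw the cover back until there is a gap of about 2 cm between it and the slat, which stays behind to mark the place, and let go. Handle only the cover: leave the slat to be moved by the cover and do not disturb the other things.

Things in the scene. Friction and masses are not known exactly. Their poses are not given: they have to be found in the camera images.
- keyshelf: maple shelf unit fixed to the table; place and yaw differ each time. Board 220 (x) x 600 (y) x 18 mm, 32 mm high lip along its -x edge. Origin on the table under the middle of the key trough; +y is the way the cover slides to reach the slat and the tight spot. The trough is 420 mm long (y), 106 mm wide over its guide rails, whose tops are 76 mm above the table
- pegrail (a point): top middle of the low peg rail, 40 mm wide (x), on the +x side of the shelf board, 128 mm from the trough's middle line, top 45 mm above the table, axes as the shelf's; four turned wooden pegs, 20 mm thick, stand on it, leaning away to +x, and reach 95 mm above the table
- cover: flat maple cover sliding along the shelf's y axis on the trough, captive, 84 (x) x 150 (y) x 8 mm, 0.13 to 0.25 kg; origin at the centre of its underside, 63 mm above the table; axes as the shelf's. It runs with about 1 N of friction, under 2 N while pushing the slat
- lead (a point): middle of the cover's leading edge (+y), 75 mm from its origin. Somewhere after meeting the slat, 50 to 190 mm from the start, at an unseen place, the cover binds: its resistance then grows by 1.5 N per mm and it still moves, so only the force tells. 4 to 10 N extra is a clear bind; over 20 N damages the track. Backed out, it runs freely; let go while bound, it creeps back a few mm
- pull (a point): centre of the dark wooden pull on the cover, a block 44 (x) x 20 (y) mm and 40 mm tall standing on the cover's top (71 to 111 mm above the table), this point 91 mm above the table; 25 mm towards -y from the cover's origin; axes as the cover's.
- slat: thin wooden cross slat lying across the trough ahead (+y) of the cover, in the same track, 84 (x) x 12 (y) x 16 mm, captive and sliding along the shelf's y axis with 0.6 N of friction; origin at the centre of its underside. It stays where the cover has pushed it. When the cover touches it, its origin is 81 mm from the cover's origin along y.
- cup: grey ceramic trinket cup, 64 mm across, 55 mm tall, stands on the right-hand (-y) end of the shelf; to be left where it is; origin at its underside.
- fob: green enamel keyring fob, disc 34 mm across, 6 mm thick, lies on the left-hand (+y) end of the shelf; to be left where it is; origin at its underside.
- mailkey: copper mailbox key, 50 mm long, 4 mm thick, lies on the left-hand end of the shelf near the pegs; to be left where it is; origin at its underside.
- shoehorn: silver-plated shoehorn, 170 x 44 x 12 mm, lies on the table to the right of the shelf; to be left where it is; origin at its underside.
- glasses_case: black spectacle case, 160 x 60 x 45 mm, on the table to the left; to be left where it is; origin at its underside.
- shoebrush: wooden shoe brush, 150 x 50 x 40 mm, on the table to the left; to be left where it is; origin at its underside.
- polish: flat tin, 74 mm across, 28 mm tall, on the table to the right; to be left where it is; origin at its underside.

How it is judged:
By the outcome, as a careful person would: the job done as asked, in the order asked, and still so for the second after the job is handed in, with the robot touching nothing.
It also fails if it takes over 58 s, if anything falls off the work surface, if the arm or the gripper's body presses on something with over 40 N, if the wrist force passes 120 N, or if a joint passes its speed limit or range.

### The arm

A 6-joint arm with a two-finger parallel gripper is mounted at the origin on the work surface. World frame = base frame: x ahead of the robot, y to its left, z up, the work surface at z = 0. Lengths are in m, angles in rad, forces in N, time in s.
With the tool pointing down it reaches from about 0.375 to 0.9 m from the base axis. Payload 3.1 kg.
Tool frame: the origin (TCP) lies at the centre of the arm's flange, where the gripper is bolted on; the fingertips stand 173 mm ahead of it and the grasp point (between the pads) lies 155 mm ahead of it (tip_extent is the distance from the TCP to the fingertips, in m); z points along the fingers, y is the direction in which the jaws open and shut (so a half turn about z gives the same grasp; the last joint's range is limited). The gripper opens to 85 mm and grips with 20 to 120 N. Pads are 22 mm wide; open, the fingers measure 114 mm over their backs; the gripper's body (76 mm by 85 mm) begins 54 mm behind the grasp point. The pads swing forward as they close: fully open they stand 13 mm farther back than shut.
Start: joints at [1.097, 0.527, 1.433, -0, 1.181, -0.178], TCP at [0.182, 0.598, 0.405] pointing down, gripper open.
Joint ranges: [-3.08, 3.08], [-0.75, 2.2], [0.22, 2.44], [-1.43, 4.57], [0, 2.65], [-2.85, 2.85]. Speed limits (rad/s): [2.79, 2.79, 3.14, 3.14, 3.14, 3.14].

### API

Orientations are given as a unit quaternion [x, y, z, w].
In Python, from station import sense, snapshot, sign_off, tip_extent gives the robot as it stands. The module is installed in compiled form; this text tells all that it offers.
- The arm moves only by the tool servo_tool, never from a script. Its argument "rows" is a list of rows, each a list of 3 entries, a list of its own where there are three numbers: the shift along the tool's x, y, z in mm, then the turn about the tool's z in degrees, then the opening, from -1 (shut) to 1 (fully open), so that 0 is half open. A call has 1 to 8 rows; each row is the pose to reach, as a shift and turn from the pose measured when the call began, along the tool's axes at that moment; what a row does not reach only later rows make up. A row lasts 1/10 s, in which the tool goes at most 50 mm and 8.59 degrees, less where a joint would pass 70% of its speed; a pose out of reach is approached as far as the arm can. A call with a gripper value outside its range is refused whole. The fingers move at their own pace and stop on an object; "force" is the grip in N (left out, the last holds). Time passes only in rows, so rows that repeat a pose let the fingers close. It gives the time, the measured TCP pose, the force and the opening at its end, in the units of the state.
- sense(): the state, without advancing time (a new reading comes with each control period).
- snapshot(name): name is "side" or "top" or "wrist"; returns a dict with "image" (400x640x3 uint8, blue, green, red), "z_map" (400x640 float32, m along the optical axis (not along the pixel's ray), 0 where there is no reading), "vertical_fov" (degrees; the focal length in pixels is half the picture's height over the tangent of half this angle, whatever the lens; pixels are square), "cx", "cy" (the principal point, pixels), "k1" (the pictures are not rectified: a ray, as slopes to the right and down, at radius r is drawn at 1 + k1 r^2 times it, then the intrinsics apply), "cam_to_world" (4x4, takes a point from camera to world coordinates). Camera axes: x right, y down, z forward; pixel columns grow to the right and rows downward; lengths in m; the calibration is good to about 2 mm. A picture is of the moment at which its call begins.
- sign_off(): hands the job in, once; it reports no verdict.
The state is a dict: "t": time; "q": joint angles; "qd": joint speeds; "tau": joint torques, N m; "tcp_pos": TCP position; "tool_rot": TCP orientation; "force": force on the tool from outside, world axes, zero at the start; "ft_torque": the same for the moment, N m; "finger_gap": opening from 0.0 (shut) to 1.0 (fully open).
Only numpy, scipy, OpenCV 4.12 (cv2) and the standard library are available. Lean on these libraries where they do the work, as an engineer would, in place of code of your own. Each camera call takes 0.05 s, during which the arm holds its last target. There are 200 camera calls.

## Working session

There is one attempt and no reset: what is moved stays moved. The work goes in short steps, Python scripts to look and compute and a tool call to move; the robot and the scene stay as the last step left them, time stands still between calls to the robot, and variables do not carry over. Pictures are saved under pics/ and viewed, about 8 in all and at most 12, crops included, and the job is handed in when it is done.

Besides the shell and the picture viewer there is one more tool, called after "Call:" by a JSON object that holds its "api" and its "payload". servo_tool: Moves the arm, as the interface text tells. Its arguments: {"type":"object","properties":{"rows":{"type":"array"},"force":{"type":"number"}},"required":["rows"]}

```bash
mkdir -p pics; cat > h.py <<'E'
import numpy as np, cv2
from station import sense, snapshot
def world(s,uv):
    """pixels -> world points using the depth map"""
    uv=np.asarray(uv,float).reshape(-1,2)
    f=200/np.tan(np.radians(s["vertical_fov"])/2)
    K=np.array([[f,0,s["cx"]],[0,f,s["cy"]],[0,0,1]])
    n=cv2.undistortPoints(uv[:,None],K,np.array([s["k1"],0,0,0,0.]))[:,0]
    z=np.array([s["z_map"][int(round(v)),int(round(u))] for u,v in uv])
    c=np.c_[n*z[:,None],z,np.ones(len(z))]
    return (c@np.asarray(s["cam_to_world"]).T)[:,:3]
def cloud(s):
    v,u=np.mgrid[0:400,0:640]
    return world(s,np.c_[u.ravel(),v.ravel()]).reshape(400,640,3)
E
python3 - <<'E'
from h import *
import pickle
ims={}
for n in("side","top"):
    s=snapshot(n);ims[n]=s;cv2.imwrite(f"pics/{n}0.png",s["image"])
pickle.dump(ims,open("s0.pkl","wb"))
st=sense();print(st)
E
```

```text
{'t': 0.1, 'q': array([ 1.09650260e+00,  5.28336704e-01,  1.43378209e+00, -1.02520125e-05,
        1.18144381e+00, -1.78528449e-01]), 'qd': array([ 0.00138932, -0.00155829, -0.00259652, -0.00012323,  0.00106513,
        0.00077514]), 'tau': array([ 3.06574548e-04, -4.43304777e+01, -1.78586519e+01, -2.25912863e-04,
        3.87076550e-03, -3.24470682e-05]), 'tcp_pos': array([0.18201043, 0.59757392, 0.40385107]), 'tool_rot': array([ 1.47342213e-01,  9.89085083e-01, -9.34491808e-04, -3.11339296e-04]), 'force': array([0.09609003, 0.46071912, 0.32247296]), 'ft_torque': array([ 0.02614526, -0.00387079, -0.02277381]), 'finger_gap': 0.9992923344261069}
```

View pics/top0.png

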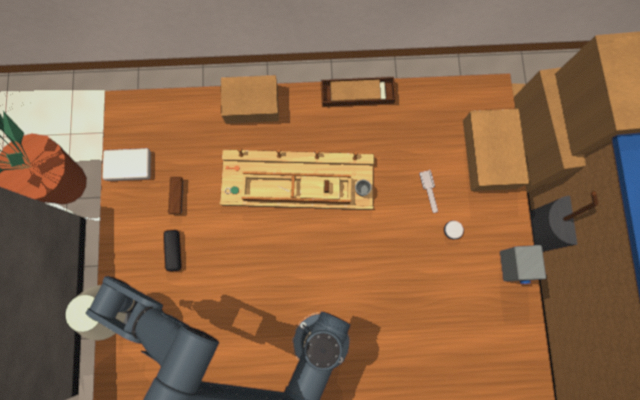

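View pics/side0.png

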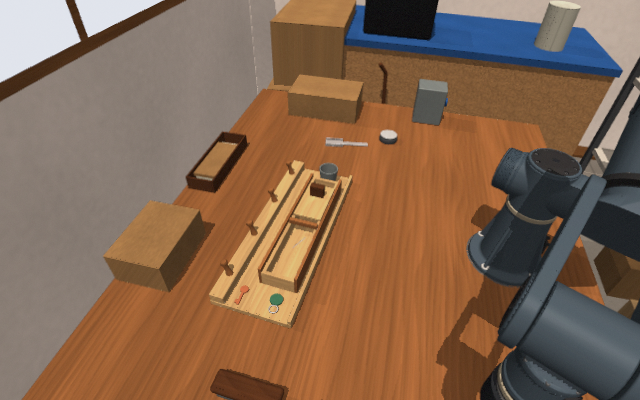

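Top view: the shelf runs from x-pixel 221 to 375, with the pull at about (328,186), the slat at (295,187), the cup at (363,188) and the pegs along row 155. The side view agrees, with the pull at (317,189).

```bash
python3 - <<'E'
from h import *
import pickle
ims=pickle.load(open("s0.pkl","rb"))
s=ims["top"];P=cloud(s)
np.set_printoptions(precision=4,suppress=True)
names=dict(pull=(328,186),slat=(295,187),cupc=(363,188),cornTL=(224,152),cornTR=(372,155),cornBL=(223,205),cornBR=(372,207))
for k,(u,v) in names.items(): print(k,P[v,u])
g=s["image"].astype(int)
# pull: dark pixels with z 0.095..0.125 near
r=P[175:200,310:345].reshape(-1,3); m=(r[:,2]>.1)&(r[:,2]<.125)
q=r[m];print("pull top",len(q),q.mean(0),q.min(0),q.max(0))
# rails: z 0.066..0.09
R=P[165:210,235:360].reshape(-1,3); m=(R[:,2]>.07)&(R[:,2]<.085); q=R[m]
rect=cv2.minAreaRect((q[:,:2]*1000).astype(np.float32));print("rails top",len(q),rect)
# side view pull
s2=ims["side"];P2=cloud(s2);r=P2[170:205,300:335].reshape(-1,3);
q=r[(r[:,2]>.1)&(r[:,2]<.125)];print("side pull",len(q),q.mean(0))
q=P2.reshape(-1,3);c=np.array(rect[0])/1000
q=q[(q[:,2]>.07)&(q[:,2]<.085)&(np.linalg.norm(q[:,:2]-c,axis=1)<.23)];print("side rails",len(q),cv2.minAreaRect((q[:,:2]*1000).astype(np.float32)))
cv2.imwrite("pics/crop.png",cv2.resize(s["image"][140:220,210:390],None,fx=4,fy=4,interpolation=cv2.INTER_CUBIC))
E
```

```text
pull [ 0.5766 -0.0566  0.1068]
slat [0.5964 0.0704 0.0271]
cupc [ 0.5811 -0.1982  0.0211]
cornTL [0.7425 0.3427 0.0614]
cornTR [ 0.709  -0.2407  0.0417]
cornBL [ 0.543   0.3594 -0.0019]
cornBR [ 0.5015 -0.2272  0.0307]
pull top 56 [ 0.58   -0.0489  0.1121] [ 0.5588 -0.0574  0.101 ] [ 0.6033 -0.0404  0.1241]
rails top 1068 ((588.6687622070312, 48.209991455078125), (450.7130126953125, 108.93363189697266), 85.47210693359375)
side pull 103 [ 0.5755 -0.0434  0.1099]
side rails 1724 ((629.9009399414062, 44.072113037109375), (452.31695556640625, 200.84909057617188), 85.41944122314453)
```

View pics/crop.png

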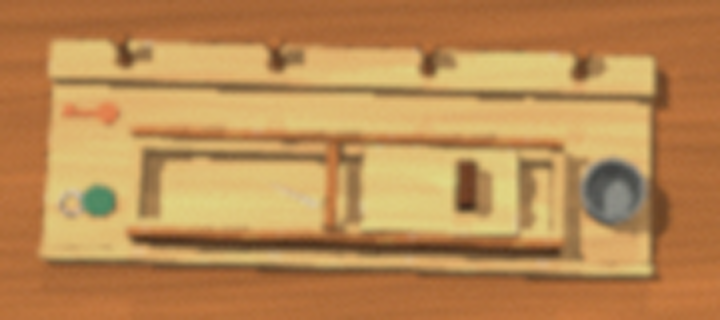

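The rails measure about 109 mm wide at a height of about 76 mm, and the top of the pull is at about 111 mm, so both match the text. The shelf yaw is about -4.5° and the pull is near (0.577, -0.047). I'm moving above it.

Call:
{"api": "servo_tool", "payload": {"rows": [[[-71,-63,0],-3,1],[[-142,-126,0],-6,1],[[-213,-189,0],-9,1],[[-283,-252,0],-12.4,1],[[-354,-315,0],-12.4,1],[[-425,-378,0],-12.4,1],[[-566,-502,-40],-12.4,1],[[-566,-502,-40],-12.4,1]]}}

```text
t: 0.9
tcp_pos: [0.3909, 0.2549, 0.4129]
tool_rot: [0.04, 0.999, -0.001, -0.001]
force: [0.5, 1.2, -0.5]
finger_gap: 1.001
```

Call:
{"api": "servo_tool", "payload": {"rows": [[[-210,-286,50],0,1],[[-210,-286,50],0,1],[[-210,-286,50],0,1],[[-210,-286,50],0,1],[[-210,-286,50],0,1],[[-210,-286,50],0,1],[[-210,-286,50],0,1],[[-210,-286,50],0,1]]}}

```text
t: 1.7
tcp_pos: [0.5801, -0.0517, 0.3622]
tool_rot: [0.042, 0.999, -0.002, 0.0]
force: [-0.5, -0.3, 0.0]
finger_gap: 0.999
```

```bash
python3 - <<'E'
from h import *
import pickle
s=snapshot("wrist");pickle.dump(s,open("w1.pkl","wb"));cv2.imwrite("pics/w1.png",s["image"])
st=sense();print(st["t"],st["tcp_pos"],st["tool_rot"],st["q"],st["force"])
P=cloud(s).reshape(-1,3)
q=P[(P[:,2]>.104)&(P[:,2]<.116)&(abs(P[:,0]-.577)<.06)&(abs(P[:,1]+.047)<.06)]
print(len(q),q.mean(0),cv2.minAreaRect((q[:,:2]*1000).astype(np.float32)))
E
```

```text
1.75 [ 0.57948677 -0.05087235  0.36206433] [ 4.18449898e-02  9.99122863e-01 -1.55801750e-03 -2.73339129e-04] [-0.27887471  0.52177275  1.5866595  -0.0036763   1.03296312 -1.76407354] [0.82461111 0.03860598 0.46461837]
1518 [ 0.57702017 -0.04740513  0.10834555] ((577.8358154296875, -47.26556396484375), (19.858224868774414, 43.26544952392578), 85.04666137695312)
```

View pics/w1.png

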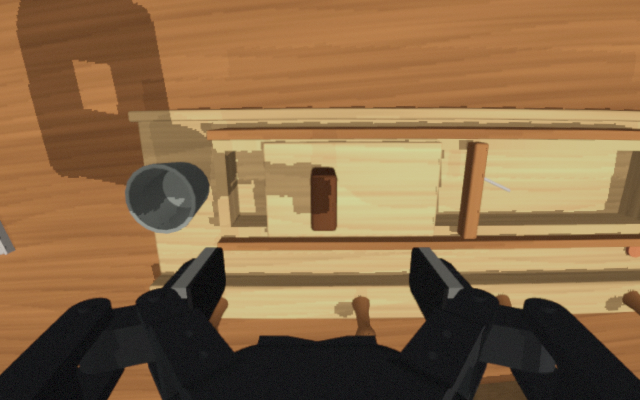

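The pull shows at pixels (323,198) and measures 43x20 mm at (0.578, -0.047), about 85° yaw. The slat is at (473,190), the cup is clear of the gripper, and the tool is already aligned. I'm descending about 110 mm in two steps, watching the force.

Call:
{"api": "servo_tool", "payload": {"rows": [[[2,3.5,40],0,0.4],[[2,3.5,70],0,0.4],[[2,3.5,90],0,0.4],[[2,3.5,102],0,0.4],[[2,3.5,110],0,0.4],[[2,3.5,110],0,0.4],[[2,3.5,110],0,0.4]], "force": 25}}

```text
t: 2.45
tcp_pos: [0.578, -0.0473, 0.2529]
tool_rot: [0.042, 0.999, -0.002, 0.0]
force: [0.1, -1.1, 0.9]
finger_gap: 0.7
```

```bash
python3 - <<'E'
from h import *
s=snapshot("wrist");cv2.imwrite("pics/w2.png",s["image"])
st=sense();print(st["t"],st["tcp_pos"],st["tool_rot"],st["force"],st["finger_gap"])
P=cloud(s).reshape(-1,3)
q=P[(P[:,2]>.106)&(P[:,2]<.114)&(abs(P[:,0]-.577)<.04)&(abs(P[:,1]+.047)<.03)]
print(len(q),q.mean(0) if len(q) else 0)
E
```

```text
2.5 [ 0.57812944 -0.04744541  0.2531281 ] [ 4.16611929e-02  9.99129889e-01 -1.80151625e-03  7.51053541e-04] [-0.11270071  0.45063482  0.52200989] 0.6971345158159935
4887 [ 0.57631925 -0.04653762  0.10862177]
```

View pics/w2.png

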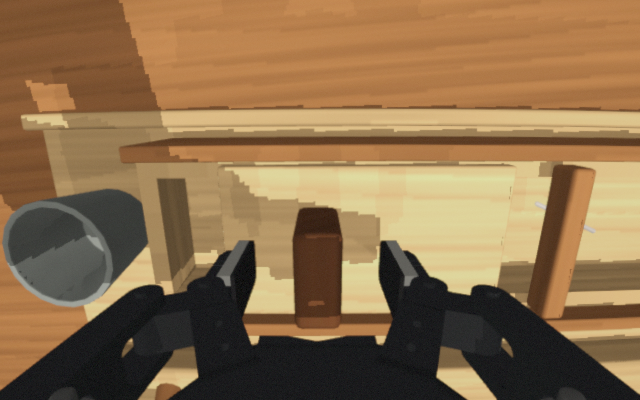

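The pull (318,270) sits centred between the pads (240 and 398), so I'm closing.

Call:
{"api": "servo_tool", "payload": {"rows": [[[0,0,1],0,0],[[0,0,1],0,-0.3],[[0,0,1],0,-0.6],[[0,0,1],0,-0.8],[[0,0,1],0,-0.9],[[0,0,1],0,-0.9],[[0,0,1],0,-0.9]], "force": 30}}

```text
t: 3.2
tcp_pos: [0.5783, -0.0475, 0.2528]
tool_rot: [0.042, 0.999, -0.002, 0.001]
force: [-1.4, 0.1, 4.8]
finger_gap: 0.228
```

Call:
{"api": "servo_tool", "payload": {"rows": [[[0,4,-0.5],0,-0.9],[[0,9,-1],0,-0.9],[[0,15,-1],0,-0.9],[[0,21,-1],0,-0.9],[[0,27,-1],0,-0.9],[[0,33,-1],0,-0.9],[[0,38,-1],0,-0.9],[[0,40,-1],0,-0.9]]}}

```text
t: 4.0
tcp_pos: [0.5815, -0.007, 0.253]
tool_rot: [0.041, 0.999, -0.002, 0.001]
force: [3.0, -1.5, -13.2]
finger_gap: 0.227
```

Call:
{"api": "servo_tool", "payload": {"rows": [[[0,0,0.2],0,-0.9],[[0,2,0.2],0,-0.9],[[0,4,0.2],0,-0.9],[[0,6,0.2],0,-0.9],[[0,6,0.2],0,-0.9]]}}

```text
t: 4.5
tcp_pos: [0.582, -0.0007, 0.2529]
tool_rot: [0.041, 0.999, -0.002, 0.001]
force: [3.3, -0.4, -8.3]
finger_gap: 0.232
```

```bash
python3 - <<'E'
from h import *
for i in range(4):
    s=snapshot("wrist");st=sense();print(st["t"],st["tcp_pos"].round(5),st["force"].round(2))
cv2.imwrite("pics/w3.png",s["image"])
P=cloud(s).reshape(-1,3)
# rail tops direction: +x side and -x side rails
for n in ("top",):
    t=snapshot(n);T=cloud(t).reshape(-1,3)
import pickle;w=cloud(pickle.load(open("w1.pkl","rb"))).reshape(-1,3)
m=(w[:,2]>.072)&(w[:,2]<.08)&(w[:,0]<.56)&(w[:,0]>.5)&(w[:,1]>-.12)&(w[:,1]<.2)
q=w[m];print(len(q),np.degrees(np.arctan(np.polyfit(q[:,1],q[:,0],1)[0])))
E
```

```text
4.55 [ 0.58203 -0.00076  0.25293] [ 2.09 -0.02 -7.57]
4.6 [ 0.58202 -0.00077  0.25293] [ 2.13  0.18 -7.32]
4.65 [ 0.58203 -0.00076  0.25292] [ 2.76 -0.68 -6.69]
4.7 [ 0.58205 -0.00078  0.25293] [ 2.29  0.85 -7.49]
4053 4.616057513121924
```

Call:
{"api": "servo_tool", "payload": {"rows": [[[-0.2,1,0.4],0,-0.9],[[-0.2,3,0.4],0,-0.9],[[-0.2,5,0.4],0,-0.9],[[-0.2,5,0.4],0,-0.9]]}}

```text
t: 5.15
tcp_pos: [0.5825, 0.0045, 0.2529]
tool_rot: [0.041, 0.999, -0.002, 0.001]
force: [-0.6, -0.3, -2.1]
finger_gap: 0.231
```

Call:
{"api": "servo_tool", "payload": {"rows": [[[0,1,0.1],0,-0.9],[[0,3,0.1],0,-0.9],[[0,5,0.1],0,-0.9],[[0,5,0.1],0,-0.9]]}}

```text
t: 5.55
tcp_pos: [0.5829, 0.0098, 0.2529]
tool_rot: [0.041, 0.999, -0.001, 0.001]
force: [0.4, -0.6, -0.8]
finger_gap: 0.232
```

Call:
{"api": "servo_tool", "payload": {"rows": [[[0,1,0],0,-0.9],[[0,3,0],0,-0.9],[[0,5,0],0,-0.9],[[0,5,0],0,-0.9]]}}

```text
t: 5.95
tcp_pos: [0.5833, 0.0152, 0.2529]
tool_rot: [0.041, 0.999, -0.001, 0.001]
force: [-0.1, 0.5, -1.9]
finger_gap: 0.227
```

Call:
{"api": "servo_tool", "payload": {"rows": [[[0,1,0],0,-0.9],[[0,3,0],0,-0.9],[[0,5,0],0,-0.9],[[0,5,0],0,-0.9]]}}

```text
t: 6.35
tcp_pos: [0.5837, 0.0205, 0.2529]
tool_rot: [0.041, 0.999, -0.001, 0.001]
force: [0.2, 0.4, -2.1]
finger_gap: 0.23
```

Call:
{"api": "servo_tool", "payload": {"rows": [[[0,1,0.1],0,-0.9],[[0,3,0.1],0,-0.9],[[0,5,0.1],0,-0.9],[[0,5,0.1],0,-0.9]]}}

```text
t: 6.75
tcp_pos: [0.5842, 0.0258, 0.2529]
tool_rot: [0.041, 0.999, -0.001, 0.001]
force: [0.4, -0.0, 0.6]
finger_gap: 0.227
```

Call:
{"api": "servo_tool", "payload": {"rows": [[[0,1,0],0,-0.9],[[0,3,0],0,-0.9],[[0,5,0],0,-0.9],[[0,5,0],0,-0.9]]}}

```text
t: 7.15
tcp_pos: [0.5846, 0.0312, 0.2529]
tool_rot: [0.041, 0.999, -0.001, 0.001]
force: [-0.9, -0.4, -1.5]
finger_gap: 0.231
```

Call:
{"api": "servo_tool", "payload": {"rows": [[[0,1.3,0],0,-0.9],[[0,2.6,0],0,-0.9],[[0,3.9,0],0,-0.9],[[0,5.2,0],0,-0.9]]}}

```text
t: 7.55
tcp_pos: [0.585, 0.0364, 0.2529]
tool_rot: [0.041, 0.999, -0.001, 0.001]
force: [-0.9, -1.9, -1.0]
finger_gap: 0.224
```

Call:
{"api": "servo_tool", "payload": {"rows": [[[0,1.3,0],0,-0.9],[[0,2.6,0],0,-0.9],[[0,3.9,0],0,-0.9],[[0,5.2,0],0,-0.9]]}}

```text
t: 7.95
tcp_pos: [0.5854, 0.0418, 0.2529]
tool_rot: [0.041, 0.999, -0.001, 0.001]
force: [-0.5, -0.8, -0.5]
finger_gap: 0.231
```

Call:
{"api": "servo_tool", "payload": {"rows": [[[0,1.3,0],0,-0.9],[[0,2.6,0],0,-0.9],[[0,3.9,0],0,-0.9],[[0,5.2,0],0,-0.9]]}}

```text
t: 8.35
tcp_pos: [0.5858, 0.047, 0.2529]
tool_rot: [0.041, 0.999, -0.001, 0.001]
force: [-1.5, -1.6, -0.3]
finger_gap: 0.227
```

Call:
{"api": "servo_tool", "payload": {"rows": [[[0,1.3,0],0,-0.9],[[0,2.6,0],0,-0.9],[[0,3.9,0],0,-0.9],[[0,5.2,0],0,-0.9]]}}

```text
t: 8.75
tcp_pos: [0.5862, 0.0523, 0.2528]
tool_rot: [0.041, 0.999, -0.001, 0.001]
force: [-1.4, -1.3, -0.5]
finger_gap: 0.228
```

Call:
{"api": "servo_tool", "payload": {"rows": [[[0,1.3,0],0,-0.9],[[0,2.6,0],0,-0.9],[[0,3.9,0],0,-0.9],[[0,5.2,0],0,-0.9]]}}

```text
t: 9.15
tcp_pos: [0.5867, 0.0576, 0.2529]
tool_rot: [0.041, 0.999, -0.001, 0.001]
force: [-0.9, -1.1, -0.3]
finger_gap: 0.229
```

Call:
{"api": "servo_tool", "payload": {"rows": [[[0,1.3,0],0,-0.9],[[0,2.6,0],0,-0.9],[[0,3.9,0],0,-0.9],[[0,5.2,0],0,-0.9]]}}

```text
t: 9.55
tcp_pos: [0.5871, 0.0629, 0.2528]
tool_rot: [0.041, 0.999, -0.001, 0.001]
force: [-1.2, -1.6, -0.4]
finger_gap: 0.226
```

Call:
{"api": "servo_tool", "payload": {"rows": [[[0,1.3,0],0,-0.9],[[0,2.6,0],0,-0.9],[[0,3.9,0],0,-0.9],[[0,5.2,0],0,-0.9]]}}

```text
t: 9.95
tcp_pos: [0.5875, 0.0682, 0.2529]
tool_rot: [0.041, 0.999, -0.001, 0.001]
force: [-0.3, -0.9, 0.1]
finger_gap: 0.228
```

Call:
{"api": "servo_tool", "payload": {"rows": [[[0,1.3,0],0,-0.9],[[0,2.6,0],0,-0.9],[[0,3.9,0],0,-0.9],[[0,5.2,0],0,-0.9]]}}

```text
t: 10.35
tcp_pos: [0.5879, 0.073, 0.2529]
tool_rot: [0.041, 0.999, -0.001, 0.001]
force: [-1.7, -4.7, 0.5]
finger_gap: 0.229
```

Resistance is rising (−4.7 N), so I'm going on in a small step.

Call:
{"api": "servo_tool", "payload": {"rows": [[[0,0.8,0],0,-0.9],[[0,1.6,0],0,-0.9]]}}

```text
t: 10.55
tcp_pos: [0.588, 0.074, 0.2529]
tool_rot: [0.041, 0.999, -0.002, 0.001]
force: [-1.9, -6.1, 0.6]
finger_gap: 0.229
```

Call:
{"api": "servo_tool", "payload": {"rows": [[[0,0.9,0],0,-0.9],[[0,1.8,0],0,-0.9]]}}

```text
t: 10.75
tcp_pos: [0.5882, 0.0749, 0.2529]
tool_rot: [0.041, 0.999, -0.003, 0.0]
force: [-2.0, -8.0, 0.6]
finger_gap: 0.229
```

That's a clear bind, about 6.5 N above running friction. I'm drawing back 20 mm.

Call:
{"api": "servo_tool", "payload": {"rows": [[[0,-2,0],0,-0.9],[[0,-6,0],0,-0.9],[[0,-11,0],0,-0.9],[[0,-16,0],0,-0.9],[[0,-19,0],0,-0.9],[[0,-20,0],0,-0.9],[[0,-20,0],0,-0.9]]}}

```text
t: 11.45
tcp_pos: [0.5866, 0.0547, 0.2529]
tool_rot: [0.041, 0.999, -0.003, 0.0]
force: [-0.8, -0.3, -3.2]
finger_gap: 0.229
```

```bash
python3 - <<'E'
from h import *
import pickle
s=snapshot("wrist");pickle.dump(s,open("w4.pkl","wb"));cv2.imwrite("pics/w4.png",s["image"])
st=sense();print(st["t"],st["tcp_pos"],st["force"],st["finger_gap"])
E
```

```text
11.5 [0.58656509 0.05474714 0.25292623] [ 0.02861337 -2.02478255 -2.58673225] 0.22903683147927398
```

View pics/w4.png

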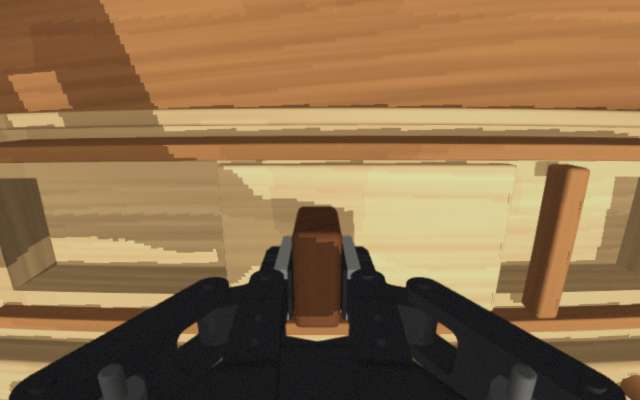

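The cover's edge is at about x=510 and the slat's near side at about 540, so there is a gap. I'll measure it from depth.

```bash
python3 - <<'E'
from h import *
import pickle
s=pickle.load(open("w4.pkl","rb"));P=cloud(s)
d=np.array([np.sin(np.radians(4.65)),np.cos(np.radians(4.65))]);o=np.array([.58656,.05475])
for v in range(190,290,16):
    r=P[v,450:620];al=(r[:,:2]-o)@d*1000;z=r[:,2]*1000
    c=al[(abs(z-71)<3)&(al<108)];t=al[(z>75)&(z<84)&(al>100)]
    print(v,"cover edge",c.max().round(1),"slat top",t.min().round(1) if len(t) else None,t.max().round(1) if len(t) else None, np.median(z[(z>75)&(z<84)]))
E
```

```text
190 cover edge 98.7 slat top 119.2 131.6 76.54295543485846
206 cover edge 98.6 slat top 119.6 130.8 76.87446321373858
222 cover edge 98.3 slat top 119.2 131.2 76.74796980218218
238 cover edge 98.3 slat top 119.0 131.4 76.42821263025776
254 cover edge 98.0 slat top 119.0 130.9 76.52629631467039
270 cover edge 98.9 slat top 119.5 130.1 76.4151097806825
286 cover edge 98.7 slat top 119.3 130.8 76.85210124530519
```

The gap is about 20.5 mm. I'm letting go and rising straight up.

Call:
{"api": "servo_tool", "payload": {"rows": [[[0,0,0],0,-0.3],[[0,0,0],0,0],[[0,0,0],0,0.3],[[0,0,0],0,0.3],[[0,0,-5],0,0.3],[[0,0,-20],0,0.3],[[0,0,-50],0,0.3],[[0,0,-90],0,0.3]]}}

```text
t: 12.3
tcp_pos: [0.5859, 0.0553, 0.3425]
tool_rot: [0.041, 0.999, -0.003, -0.002]
force: [0.2, -0.5, -0.1]
finger_gap: 0.65
```

Call:
{"api": "servo_tool", "payload": {"rows": [[[0,0,-30],0,0.3],[[0,0,-40],0,0.3],[[0,0,-40],0,0.3],[[0,0,-40],0,0.3]]}}

```text
t: 12.7
tcp_pos: [0.5854, 0.0556, 0.3814]
tool_rot: [0.041, 0.999, -0.003, -0.003]
force: [0.6, -0.1, -0.6]
finger_gap: 0.652
```

```bash
python3 - <<'E'
from h import *
s=snapshot("wrist");cv2.imwrite("pics/w5.png",s["image"])
st=sense();print(st["t"],st["tcp_pos"],st["force"],st["finger_gap"])
P=cloud(s)
d=np.array([np.sin(np.radians(4.65)),np.cos(np.radians(4.65))]);n=np.array([d[1],-d[0]]);o=np.array([.58656,.05475])
Q=P.reshape(-1,3);al=(Q[:,:2]-o)@d*1000;la=(Q[:,:2]-o)@n*1000;z=Q[:,2]*1000
for l in(-30,-20,-10,0,10,20,30):
    k=abs(la-l)<3
    c=al[k&(abs(z-70.5)<3)&(al<111)&(al>60)];t=al[k&(z>74)&(z<84)&(al>105)&(al<150)]
    print(l,c.max().round(1) if len(c) else None,(t.min().round(1),t.max().round(1)) if len(t) else None)
q=Q[(z>104)&(z<116)&(abs(al)<40)&(abs(la)<40)];print(cv2.minAreaRect((q[:,:2]*1000).astype(np.float32)))
E
```

```text
12.75 [0.58536759 0.05553841 0.38076387] [ 0.43249536 -0.03760359  0.80393891] 0.650585382431743
-30 99.3 (np.float64(118.9), np.float64(131.1))
-20 99.2 (np.float64(119.2), np.float64(131.0))
-10 99.5 (np.float64(119.6), np.float64(132.0))
0 99.5 (np.float64(119.2), np.float64(131.4))
10 99.2 (np.float64(119.3), np.float64(131.1))
20 99.2 (np.float64(119.1), np.float64(131.1))
30 99.3 (np.float64(119.0), np.float64(131.1))
((585.5526733398438, 53.7618408203125), (19.34724235534668, 43.3111457824707), 85.8576889038086)
```

View pics/w5.png

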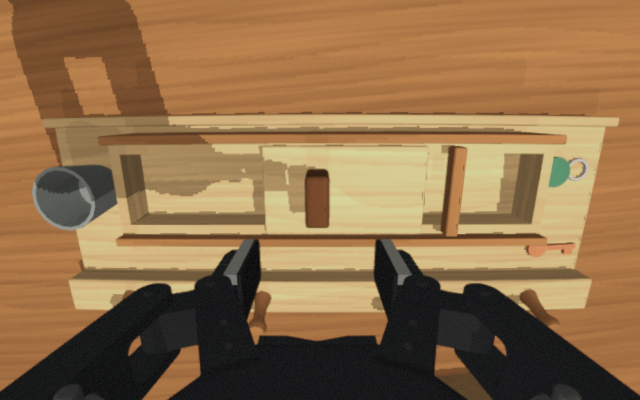

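The picture shows the pull free at (317,198), the cover's edge at about 427 and the slat at 453, a gap of 19.8 mm. The cup, fob and key are in place.

```bash
python3 -c "from station import sign_off; print(sign_off())"
```

```text
the job is handed in; nothing more can be done
None
```

The cover is back about 2 cm from the slat, the gripper has let go, and the job is handed in at about 12.8 s of the 58 s allowed.

- **Bind:** I took the cover by its pull and slid it about 123 mm towards the slat, pushing the slat ahead for the last part. Running force was about 1.5 N. It then rose from 4.7 to 6.1 to 8.0 N over about 2 mm. I stopped there, at about 6.5 N above running friction, well under the 20 N that damages the track.
- **Gap:** I drew the cover back 20 mm, released it and rose clear. Depth from the wrist camera gave a gap of 20.5 mm before letting go and 19.8 mm after, even across the slat.
- **Other things:** in the last picture the cup, fob and key look undisturbed. I did not check the things on the table again at the end, but the arm did not go near them while low.
- **Off-plan reading:** early in the slide the gripper pulled up on the cover with 13 N for a moment. I corrected its height before reaching the tight spot.

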